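# Make up the sampling kit and the recheck kit

## Robot

A 6-joint arm with a two-finger parallel gripper is mounted at the origin on a cart in front of the work surface, level with it; the furniture and walls round the work are solid. World frame = base frame: x ahead of the robot, y to its left, z up, the work surface at z = 0. Lengths are in m, angles in degrees, forces in N, time in s.
With the tool pointing down it reaches from about 0.35 to 0.8 m from the base axis. Payload 7.3 kg.
Tool frame: the origin (TCP) lies midway between the tips of the shut fingers; the grasp point (between the pads) lies manip.pinch_z behind it (manip.pinch_z is the distance from the TCP to the grasp point, in m); z points along the fingers, y is the line along which they close (so a half turn about z gives the same grasp; the last joint's range is limited). The gripper opens to 85 mm and grips with 20 to 120 N. Pads are 22 mm wide; open, the fingers measure 114 mm over their backs; the gripper's body (76 mm by 85 mm) begins 54 mm behind the grasp point. The pads swing forward as they close: fully open they stand 13 mm farther back than shut.
Start: joints at [-74.599, 19.595, 87.324, -0, 73.075, -8.365], TCP at [0.212, -0.48, 0.231] pointing down, gripper open.
Joint ranges: [-145.02, 145.02], [-44.19, 115.74], [2.07, 154.8], [-57.11, 237.11], [16.16, 152.29], [-177.93, 177.93]. Speed limits (degrees/s): [147.25, 147.25, 180, 180, 180, 180].

## Interface

Orientations are given as [roll, pitch, yaw] about the fixed x, y, z axes, in that order (R = Rz(yaw) Ry(pitch) Rx(roll)).
In Python, from plant import manip, effector, cams gives the robot as it stands. Calls block until the motion is done:
- manip.move_ptp(position, orientation): joint-space move of the TCP to a pose.
- manip.move_linear(position, attitude=None, v=0.15): straight line of the TCP; attitude=None keeps the orientation; v is the mean speed in m/s.
- manip.move_joints(angles): joint-space move.
- effector.gripper_to(opening): opening from 0.0 (shut) to 1.0 (fully open); the grip force is fixed at half the most; returns when the fingers have stopped.
- manip.hold(seconds).
- manip.inverse_kinematics(position, orientation): joint angles nearest the present ones, or None.
- cams.grab_frame(name): name is "side" or "top"; returns a dict with "image" (420x560x3 uint8, red, green, blue), "camera_matrix" (3x3 intrinsics, pixels), "R" (3x3) and "t" (3): a world point X has camera coordinates R X + t. Camera axes: x right, y down, z forward; pixel columns grow to the right and rows downward; lengths in m; the calibration is good to about 2 mm. A picture is of the moment at which its call begins. There is no depth.
A pose or a line that the arm cannot do raises manip.IKError and nothing moves.
- manip.sign_off(): hands the job in; it is judged then, once.
Readings, each from a call of its own:
- manip.current_clock(): time.
- manip.current_joint_positions(): joint angles.
- manip.current_qd(): joint speeds.
- manip.current_joint_efforts(): joint torques, N m.
- manip.current_eef_pos(): TCP position.
- manip.current_eef_rot(): TCP orientation.
- manip.current_wrist_force(): force on the tool from outside, world axes, zero at the start.
- manip.current_torque(): the same for the moment, N m.
- manip.current_gripper_width(): opening from 0.0 (shut) to 1.0 (fully open).
- manip.current_gripper_force(): force on a finger pad.
Only numpy, scipy, OpenCV 4.12 (cv2) and the standard library are available. Lean on these libraries where they do the work, as an engineer would, in place of code of your own. Each camera call takes 0.05 s, during which the arm holds its last target. There are 200 camera calls.

## Task

Make up two kits from the stock on the bench. The sampling kit goes in the black four-bay tray: the metal sample with no spots on its top and the white screw-cap jar, standing each in a bay of its own; the recheck kit goes in the grey three-compartment tray: the marker lying flat in the long trough, and the brown bottle and the metal sample with two spots on its top, standing each in its own pocket. Keep the jar and the bottle upright and leave the two one-spot samples where they are.

Things in the scene. Friction and masses are not known exactly. Their poses are not given: they have to be found in the camera images.
- blank_sample: light grey metal disc, 37 mm diameter, 32 mm high, plain top without any spot; origin at the centre of its underside, z up. For the black tray.
- two_spot_sample: light grey metal disc, 41 mm diameter, 24 mm high (the lowest of the discs), with two separate dark round spots on its top; origin at the centre of its underside, z up. For the grey tray.
- dark_sample: dark grey metal disc, 40 mm diameter, 31 mm high, one spot on its top; origin at the centre of its underside. Not part of a kit: leave it.
- brass_sample: yellowish metal disc, 36 mm diameter, 30 mm high, one spot on its top; origin at the centre of its underside. Not part of a kit: leave it.
- jar: white upright tube with screw cap, 36 mm diameter, 69 mm high (the cap is the top 19 mm, fixed); origin at the centre of its underside, z up. For the black tray.
- brown_bottle: brown upright bottle with black cap, 96 mm high; straight body 46 mm diameter up to 80 mm height (collider), then the fixed cap, 27 mm diameter; origin at the centre of its underside, z up. For the grey tray.
- marker: white felt marker with black cap, lying flat, 130 mm long, 16 x 16 mm across; it does not roll; its long axis is its y axis; origin at the middle of its length on its underside, z up. For the grey tray.
- black_tray: black plastic tray fixed to the bench, 115 mm (its x) by 190 mm (its y), rim 22 mm high, floor 3 mm thick, outer walls 3 to 4 mm thick; a cross of dividers 2 mm thick and 16 to 18 mm high through the origin makes four equal bays, each 53 mm (x) by 91 mm (y), with centres at x = +-27.5 mm, y = +-46.5 mm. Origin at the centre of the underside, z up. One tray stands left of the stock and the other right of it; which is which changes.
- grey_tray: grey plastic tray fixed to the bench, 147 mm (its x) by 190 mm (its y), rim 19 mm high, floor 3 mm thick, dividers 15 mm high and all walls 3 mm thick; one long trough 72 mm (x) by 184 mm (y) on its -x side with its centre at x = -34.5 mm, y = 0; two pockets 66 mm (x) by 90 mm (y) on its +x side with centres at x = 37.5 mm, y = +-46.5 mm. Origin at the centre of the underside, z up.
Not all that is in view belongs to the job. There is more than one size of the brown_bottle; the job needs the larger.

How it is judged (in metres and radians):
At the end, for the whole second after the job is handed in: Blank sample and jar stand (within 0.1 rad) on the floor of two different bays of the black tray; two-spot sample and bottle likewise in the two pockets of the grey tray; the marker lies level (0.05 rad) along the trough (0.6 rad). All at rest; one-spot samples within 30 mm of their start (x of blank_sample in the frame of black_tray between -0.05 and 0.05 m and y of blank_sample in the frame of black_tray between -0.09 and 0.09 m and z of blank_sample in the frame of black_tray between 0 and 0.006 m and angle between each of blank_sample, jar, two_spot_sample, brown_bottle's own z axis and vertical below 0.1 rad and x of jar in the frame of black_tray between -0.05 and 0.05 m and y of jar in the frame of black_tray between -0.09 and 0.09 m and z of jar in the frame of black_tray between 0 and 0.006 m and ((x of blank_sample in the frame of black_tray above 0 m and x of jar in the frame of black_tray below 0 m) or (x of jar in the frame of black_tray above 0 m and x of blank_sample in the frame of black_tray below 0 m) or (y of blank_sample in the frame of black_tray above 0 m and y of jar in the frame of black_tray below 0 m) or (y of jar in the frame of black_tray above 0 m and y of blank_sample in the frame of black_tray below 0 m)) and x of two_spot_sample in the frame of grey_tray between 0.005 and 0.07 m and y of two_spot_sample in the frame of grey_tray between -0.09 and 0.09 m and z of two_spot_sample in the frame of grey_tray between 0 and 0.006 m and x of brown_bottle in the frame of grey_tray between 0.005 and 0.07 m and y of brown_bottle in the frame of grey_tray between -0.09 and 0.09 m and z of brown_bottle in the frame of grey_tray between 0 and 0.006 m and ((y of two_spot_sample in the frame of grey_tray above 0 m and y of brown_bottle in the frame of grey_tray below 0 m) or (y of brown_bottle in the frame of grey_tray above 0 m and y of two_spot_sample in the frame of grey_tray below 0 m)) and x of marker in the frame of grey_tray between -0.07 and 0.001 m and y of marker in the frame of grey_tray between -0.09 and 0.09 m and height (world z) of marker below 0.014 m and angle between marker's own y axis and vertical between 1.52 and 1.62 rad and angle between the y axis of marker and the y axis of grey_tray, either way round below 0.6 rad and linear speed of each of blank_sample, jar, two_spot_sample, brown_bottle, marker below 0.02 m/s and distance of each of dark_sample, brass_sample from where it was at the start of the episode below 0.03 m); the robot touches nothing.
It fails at once if the jar or the bottle is tipped over (more than 0.6 rad) (angle between any of jar, brown_bottle's own z axis and vertical above 0.6 rad).
It fails at once if a one-spot sample is moved more than 30 mm (distance of any of dark_sample, brass_sample from where it was at the start of the episode above 0.03 m).
It also fails if it takes over 115 s, if anything falls off the work surface, if the arm or the gripper's body presses on something with over 40 N, if the wrist force passes 120 N, or if a joint passes its speed limit or range.

## Working session

There is one attempt and no reset: what is moved stays moved. The work goes in short steps, each a Python script; the robot and the scene stay as the last script left them, time stands still between calls to the robot, and variables do not carry over. Pictures are saved under pics/ and viewed, at most 14 in all, crops included, and the job is handed in when it is done.

```bash
mkdir -p pics
python3 - <<'E'
from plant import manip, effector, cams
import cv2,pickle
d={}
for n in("top","side"):
    f=cams.grab_frame(n);d[n]=f
    cv2.imwrite(f"pics/{n}0.png",f["image"][:,:,::-1])
    print(n,f["camera_matrix"],f["R"],f["t"])
pickle.dump(d,open("f0.pkl","wb"))
print(manip.pinch_z,manip.current_eef_rot(),manip.current_clock())
E
```

```text
top [[517.33706587   0.         279.45984949]
 [  0.         517.33706587 208.51110292]
 [  0.           0.           1.        ]] [[-4.28867864e-03 -9.99623898e-01  2.70863441e-02]
 [-9.84361488e-01 -5.50112736e-04 -1.76159467e-01]
 [ 1.76108113e-01 -2.74182453e-02 -9.83988909e-01]] [-0.01784558  0.55024385  0.92975366]
side [[401.14971877   0.         279.6982506 ]
 [  0.         401.14971877 208.32346079]
 [  0.           0.           1.        ]] [[ 0.96470246 -0.26257582  0.02007727]
 [-0.12391175 -0.51987801 -0.84520574]
 [ 0.23236832  0.81288425 -0.53406382]] [-0.51909994  0.0973534   0.75451943]
0.0187 [-1.79924078e+02 -1.14353752e-02  2.37651334e+01] 0.1
```

View pics/top0.png

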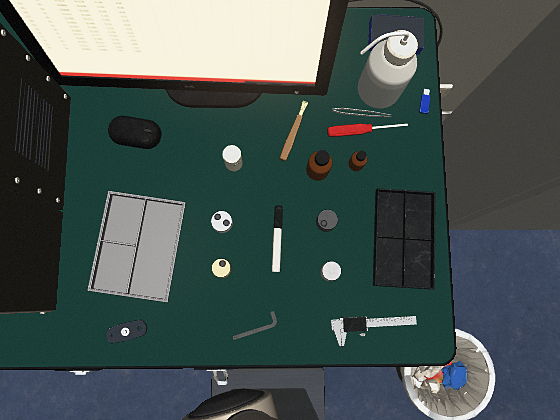

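View pics/side0.png

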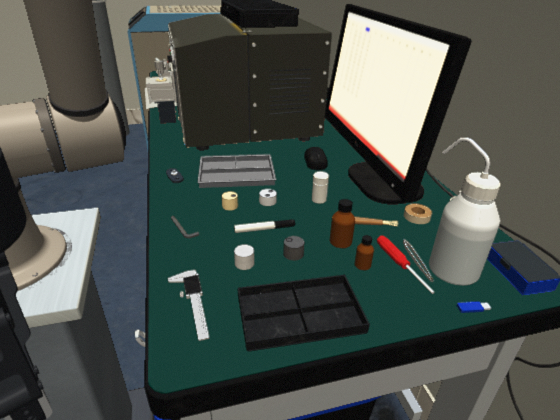

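Candidates in the top view:
- **Discs:** (221,221) has two spots, (221,268) is brass with one spot, (327,220) is dark with one spot, and (331,270) is plain, so it is the blank.
- **Bottles:** (320,163) is the large one and (358,158) the small one.
- **Jar:** (232,157). The wash bottle at (390,75) is not it.
- **Marker:** (277,238). The screwdriver at (365,129) and the brush at (295,130) are not it.
- **Trays:** grey on the left at (137,246) with its pockets to the image left, black on the right at (405,239).

I'll check these in a crop and measure.

```bash
cat > h.py <<'E'
import numpy as np,cv2
def cast(f,p,z):
    K,R,t=f["camera_matrix"],f["R"],f["t"];C=-R.T@t
    d=R.T@np.linalg.solve(K,[p[0],p[1],1.]);return (C+d*(z-C[2])/d[2])[:2]
def proj(f,X):
    c=f["camera_matrix"]@(f["R"]@np.array(X)+f["t"]);return c[:2]/c[2]
def blob(f,roi,fn):
    x0,y0,x1,y1=roi;im=f["image"][y0:y1,x0:x1]
    hsv=cv2.cvtColor(im,cv2.COLOR_RGB2HSV).astype(int)
    m=fn(hsv[...,0],hsv[...,1],hsv[...,2]).astype(np.uint8)
    m=cv2.morphologyEx(m,cv2.MORPH_CLOSE,np.ones((3,3)))
    cs,_=cv2.findContours(m,cv2.RETR_EXTERNAL,cv2.CHAIN_APPROX_NONE)
    return max(cs,key=cv2.contourArea)+np.array([x0,y0])
def cen(c):
    M=cv2.moments(c);return np.array([M['m10']/M['m00'],M['m01']/M['m00']])
E
python3 - <<'E'
import pickle;from h import *
d=pickle.load(open("f0.pkl","rb"));T=d["top"];S=d["side"]
notgreen=lambda h,s,v:(s<90)&(v>60)
brown=lambda h,s,v:((h<25)|(h>165))&(s>60)|(v<35)
J={"blank":(T,(312,252,352,290),notgreen,.016),"two":(T,(204,203,240,240),notgreen,.012),
"jar":(T,(215,138,250,178),notgreen,.034),"bot":(T,(300,145,340,185),brown,.045),
"blankS":(S,(228,240,260,274),notgreen,.016),"twoS":(S,(255,184,281,210),notgreen,.012),
"jarS":(S,(306,166,332,206),notgreen,.0345),"botS":(S,(324,196,357,252),brown,.045),
"brass":(T,(204,252,240,285),lambda h,s,v:(v>120),.015),"dark":(T,(312,205,345,235),notgreen,.015),
"marker":(T,(262,195,292,280),lambda h,s,v:(s<110)&((v>60)|(v<45))|(v<35),.008),
"grey":(T,(80,180,195,310),notgreen,.019),
"black":(T,(365,182,442,296),lambda h,s,v:(s<120),.022)}
cv=T["image"][:,:,::-1].copy()
for n,(f,r,fn,z) in J.items():
    c=blob(f,r,fn);p=cen(c);rect=cv2.minAreaRect(c)
    print(n,p.round(1),"area",cv2.contourArea(c),cast(f,p,z).round(4),cv2.boundingRect(c))
    if n in("marker","grey","black"):
        P=cv2.boxPoints(rect);W=np.array([cast(f,q,z) for q in P]);print(W.round(4).tolist(),np.linalg.norm(W-np.roll(W,1,0),axis=1).round(3))
        q=cv2.approxPolyDP(cv2.convexHull(c),5,True)[:,0];print([cast(f,k,z).round(4).tolist() for k in q])
    if f is T: cv2.drawContours(cv,[c],-1,(0,0,255),1)
a=cv2.resize(T["image"][140:290,200:350,::-1],None,fx=4,fy=4,interpolation=cv2.INTER_CUBIC)
cv2.imwrite("pics/c1.png",a)
cv2.imwrite("pics/c2.png",cv2.resize(cv[135:315,80:445],None,fx=2.19,fy=2.19))
E
```

```text
blank [330.4 270.8] area 297.0 [ 0.4346 -0.1171] (320, 261, 21, 20)
two [221.5 221.5] area 347.0 [0.531  0.0933] (211, 211, 22, 22)
jar [232.1 157.5] area 391.5 [0.6539 0.0728] (222, 145, 21, 27)
bot [318.6 165.3] area 540.0 [ 0.6358 -0.095 ] (306, 151, 26, 30)
blankS [243.9 256.6] area 452.5 [ 0.4364 -0.1168] (234, 244, 21, 26)
twoS [267.2 195.6] area 291.5 [0.5339 0.0984] (255, 184, 22, 22)
jarS [319.9 186.7] area 459.0 [0.6557 0.0731] (312, 171, 18, 33)
botS [342.5 225.2] area 875.5 [ 0.6385 -0.1025] (330, 200, 27, 48)
brass [220.6 267.5] area 243.5 [0.4416 0.0934] (212, 259, 18, 18)
dark [327.4 219. ] area 281.0 [ 0.5356 -0.1135] (318, 210, 20, 19)
marker [276.8 238.7] area 480.5 [ 0.4977 -0.0147] (272, 205, 11, 67)
[[0.4351, -0.0032], [0.565, -0.009], [0.5643, -0.0267], [0.4343, -0.0204]] [0.017 0.13  0.018 0.13 ]
[[0.5646, -0.0191], [0.4369, -0.0206], [0.435, -0.0051]]
grey [136.6 246.3] area 7995.5 [0.4821 0.2537] (87, 191, 99, 111)
[[0.3997, 0.3431], [0.5974, 0.319], [0.5688, 0.1635], [0.3723, 0.193]] [0.153 0.199 0.158 0.199]
[[0.59, 0.3138], [0.5684, 0.1641], [0.3789, 0.1925], [0.3998, 0.3427]]
black [404.2 238.6] area 5826.5 [ 0.496  -0.2612] (373, 188, 63, 101)
[[0.4034, -0.1958], [0.5965, -0.2071], [0.594, -0.3295], [0.4004, -0.314]] [0.118 0.194 0.122 0.194]
[[0.5962, -0.214], [0.5883, -0.3268], [0.4011, -0.314], [0.4072, -0.1972]]
```

View pics/c1.png

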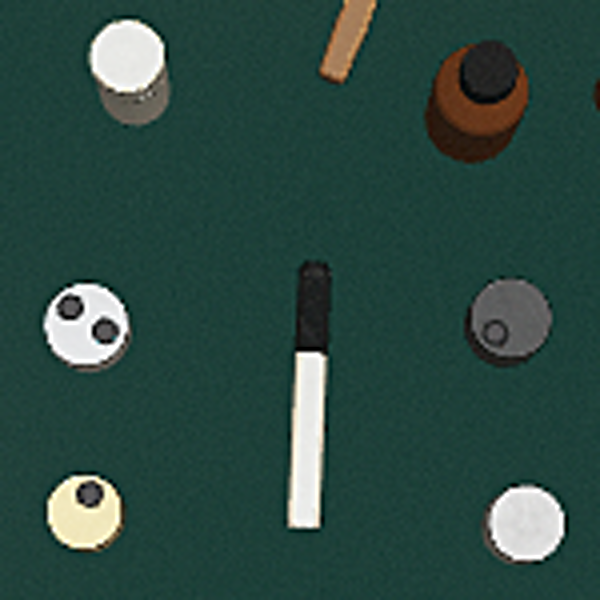

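View pics/c2.png

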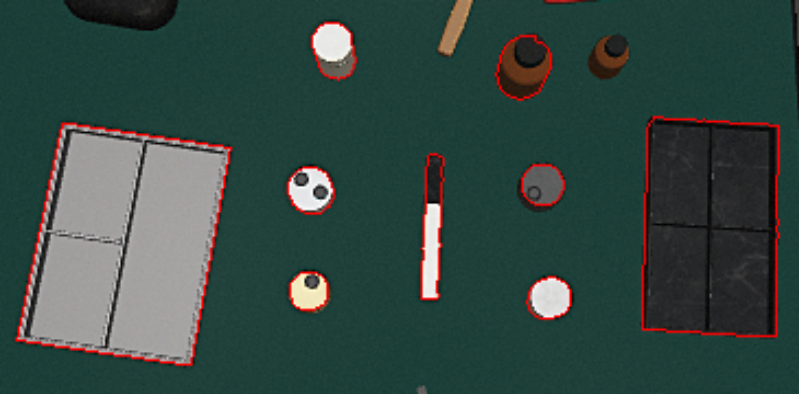

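The crop confirms the choices: two spots at crop (86,325), plain blank at (525,523), large bottle at (478,100), jar at (130,70) and marker at (308,395). I'll start with the blank.

```bash
cat > act.py <<'E'
from plant import manip, effector, cams
import numpy as np,cv2
HI=.18
def ori(closing): return [180,0,closing+90]
def pick(x,y,z,closing,w,pre):
    effector.gripper_to(pre/.085)
    manip.move_ptp([x,y,HI],ori(closing)); manip.move_linear([x,y,z],v=.15)
    print("down",manip.current_wrist_force().round(1) if hasattr(manip.current_wrist_force(),'round') else manip.current_wrist_force())
    effector.gripper_to(0.); print("width mm",manip.current_gripper_width()*85,"F",manip.current_gripper_force())
    manip.move_linear([x,y,HI],v=.15)
    print("lifted width",manip.current_gripper_width()*85,"t",manip.current_clock())
def place(x,y,z,closing,rel):
    manip.move_ptp([x,y,HI],ori(closing)); print("held",manip.current_gripper_width()*85)
    manip.move_linear([x,y,z+.03],v=.15); manip.move_linear([x,y,z],v=.04)
    print("set F",manip.current_wrist_force())
    effector.gripper_to(rel/.085); manip.hold(.2); manip.move_linear([x,y,HI],v=.15)
    print("done t",manip.current_clock())
def fr(c,yaw,p):
    a=np.radians(yaw);return np.array(c)+[np.cos(a)*p[0]-np.sin(a)*p[1],np.sin(a)*p[0]+np.cos(a)*p[1]]
# grey: x_t at 81.8deg ; black: x_t along 86deg (+y world), y_t at 176
G=lambda p:fr((.484,.252),81.8,p)
B=lambda p:fr((.498,-.263),86,p)
def shot(name,cam="top"):
    f=cams.grab_frame(cam);cv2.imwrite(f"pics/{name}.png",f["image"][:,:,::-1]);return f
E
python3 - <<'E'
import pickle;from h import *
from act import *
d=pickle.load(open("f0.pkl","rb"));T=d["top"];S=d["side"]
c=blob(T,(308,145,340,178),lambda h,s,v:v<50);print("cap",cen(c),cv2.boundingRect(c),cast(T,cen(c),.092))
for p in((.637,-.097),(.637,-.101)): print([proj(f,(*p,.096)).round(1) for f in(T,S)],[proj(f,(*p,0)).round(1) for f in(T,S)])
print(G((.034,.0465)),G((.034,-.0465)),B((.0275,.0465)),B((.0275,-.0465)))
pick(.4345,-.116,.003,0,.037,.062)
x,y=B((.0275,.0465));place(x,y,.0075,-4,.052)
shot("p1");shot("p1s","side")
E
```

```text
cap [321.47103514 157.47578348] (314, 150, 16, 16) [ 0.63820635 -0.09561738]
[array([322.5, 157.5]), array([343.5, 201.9])] [array([317.3, 170.5]), array([338.6, 241.9])]
[array([324.6, 157.5]), array([344.3, 203. ])] [array([319.3, 170.5]), array([339.3, 243. ])]
[0.44282479 0.29228464] [0.53487398 0.27902015] [ 0.45353157 -0.23232331] [ 0.54630503 -0.23881066]
down [ 0.3  0.3 -0.4]
width mm 35.19101191679637 F 59.333657026290894
lifted width 35.54166559904689 t 5.0583
held 35.44320736121047
set F [ 0.0513552  -0.87026132 -3.32279572]
done t 9.4083
```

View pics/p1s.png

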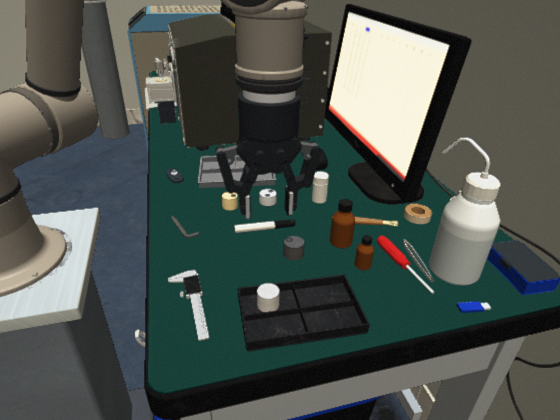

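The side view shows the blank standing in the near-left bay of the black tray at (268,297). Next are the jar and the bottle.

Run:
```python
from act import *
pick(.6545,.0728,.020,0,.036,.062)
x,y=B((.0275,-.0465));place(x,y,.0245,-4,.052)
pick(.637,-.0968,.038,0,.046,.078)
x,y=G((.036,-.0465));place(x,y,.0425,-8.2,.066)
shot("p2");shot("p2s","side")
```

```text
down [0.2 0.1 0.8]
width mm 34.020853145646804 F 59.22914855182171
lifted width 34.08066190069457 t 13.9417
held 34.253053347647715
set F [-0.17149437  0.18187609 -0.75943053]
done t 18.775
down [ 0.5 -0.4 -0.4]
width mm 44.80432341160891 F 61.25223398208618
lifted width 44.82465491095701 t 22.4583
held 44.700387413219076
set F [ 0.41623446  1.06529168 -0.56576275]
done t 27.2917
```

View pics/p2s.png

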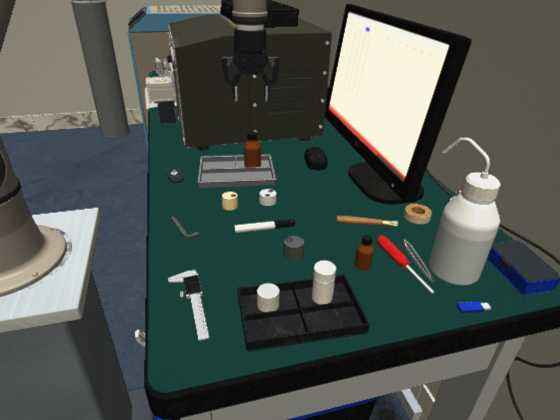

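The jar stands in its own bay at (324,283) and the bottle stands in the far pocket at (252,152). The two-spot sample and the marker are left.

Run:
```python
from act import *
pick(.531,.0935,.002,0,.041,.062)
x,y=G((.036,.0465));place(x,y,.0065,-8.2,.056)
pick(.4997,-.0150,.003,87.5,.016,.045)
x,y=G((-.0345,0));place(x,y,.007,81.8,.034)
manip.move_ptp([.45,-.1,.3],ori(0))
import pickle
f=shot("p3");pickle.dump(f,open("f3.pkl","wb"));g=shot("p3s","side")
cv2.imwrite("pics/p3c.png",np.hstack([cv2.resize(f["image"][170:310,70:210,::-1],(420,420)),cv2.resize(g["image"][130:230,170:270,::-1],(370,420))[:, :370]]))
```

```text
down [-1.   0.2 -0.2]
width mm 38.68957790963196 F 59.96468424797058
lifted width 39.27870251783539 t 31.3833
held 39.10498090507963
set F [ 0.36984125 -0.53257096 -0.5579294 ]
done t 36.0917
down [-0.1  1.   0.4]
width mm 14.44550455240451 F 59.78458285331726
lifted width 14.676077709139609 t 41.375
held 14.516072568410246
set F [ 0.48740063  0.42302207 -0.41146967]
done t 46.1333
```

View pics/p3c.png

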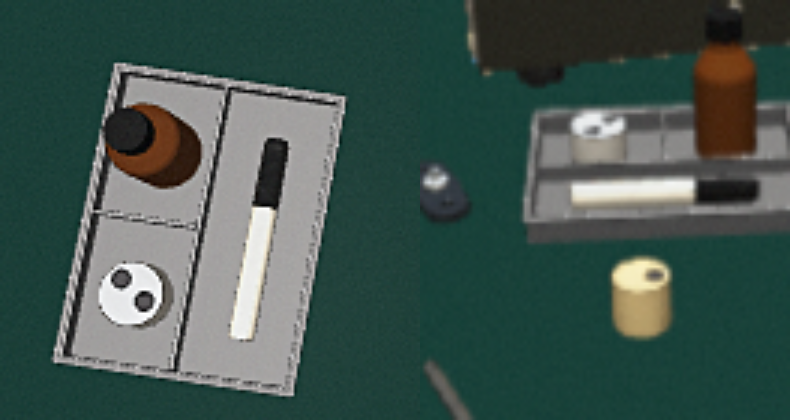

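View pics/p3s.png

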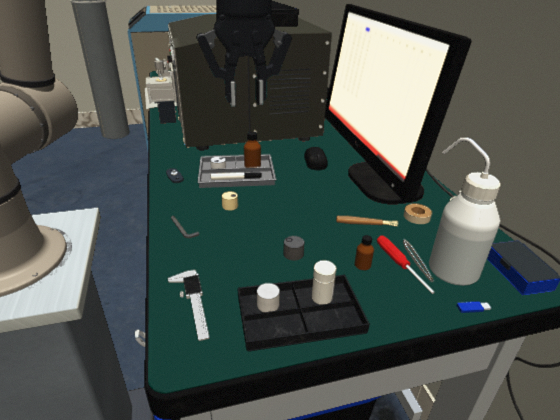

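The bottle and the two-spot sample stand in separate pockets, at crop (150,145) and (133,293). The marker lies flat along the trough at crop (258,240). The blank at (268,297) and the jar at (324,283) stand in two bays of the black tray. Neither one-spot sample has moved: brass at (230,201), dark at (294,247).

```bash
python3 -c "
from plant import manip
manip.hold(.5);print(manip.sign_off())"
```

```text
the job is handed in; nothing more can be done
None
```

Both kits are made up and the job is handed in: the final pictures show all five items in their places and both one-spot samples where they started, but the judge's result was not shown.

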